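Put the rinsed bottle on the air-drying peg

TASK

The rinsed square bottle is lying on the white wire rack. Turn it neck-down over the slim peg of the drying station and lower it until its mouth sits on the peg's collar before you let go; only then switch on the air by pushing the lever fully over to the other side. Leave the collet holder, the watch case and the red bin where they are.

Things in the scene. Friction and masses are not known exactly. Their poses are not given: they have to be found in the camera images.
- bottle_center (a point): Loose square aluminium bottle, 70 to 120 g, hollow and open at the neck: body 46 x 46 mm and 90 mm long, flat shoulder, then a round neck 30 mm across and 28 mm long with a 20 mm bore; 118 mm in all. It starts lying on a flat side on the rack's deck, neck roughly towards the robot. The point is the centre of the body (45 mm from the base, 73 mm from the mouth); its z axis runs along the bottle from base to mouth, x and y are square to the flat sides.
- bottle_mouth (a point): Centre of the bottle's open mouth, at the end of the neck; axes as for bottle_center.
- rack: Fixed white wire rack, 220 x 200 mm, its flat deck 40 mm above the bench. Origin at the bench under its centre.
- station: Fixed drying station: a steel drip plate 130 (x) x 360 (y) mm, top 12 mm above the bench, with low end strips to 24 mm. Origin at the bench under its centre; z up. The air lever stands at its +y end, two upright pegs in line along y at 20 mm and -110 mm from the centre (which is which varies).
- slim_peg_seat (a point): The slim peg: a steel pin 14 mm across with a rounded tip, rising 60 mm above a dark steel collar 42 mm across. The point is the centre of the collar's top, 30 mm above the bench, on which the bottle's mouth must sit; z up.
- thick_peg_seat (a point): The thick peg, for wide jars: 32 mm across, too thick for the bottle's neck, rising 60 mm above a collar 54 mm across. Point as for the slim peg.
- air_lever (a joint): Angle of the air lever. It starts at 0 to 0.2 rad, leaning to the station's -x side, stands upright at 0.5 and is fully over on the +x side at 1.0. It turns with slight friction and stays where it is left.
- air_lever_tip (a point): Centre of the 26 mm ball at the end of the air lever, a 10 mm thick steel toggle lever; the point moves with it, 70 mm from the lever's pivot, which lies 34 mm above the bench in a grey block 70 (x) x 50 mm whose top is 37 mm above the bench. The pivot axis runs along the station's y, 135 mm to +y of its centre.
- collet_holder: Loose dark steel collet holder standing on the bench, 54 mm across, 60 mm tall, 0.45 kg; origin under its centre. Leave it.
- watch_case: Loose steel watch case, a square frame 40 mm wide and 10 mm tall, flat on the bench; origin under its centre. Leave it.
- parts_bin: Loose red open bin, 100 x 80 x 45 mm, on the bench; origin under its centre. Leave it.
Things that resemble listed ones, but are neither listed nor needed, are in the scene too. What is meant by the part that bears bottle_center is not orange or purple, and is the smaller of those in its own colour.

How it is judged:
By the outcome, as a careful person would: the job done as asked, in the order asked, and still so for the second after the job is handed in, with the robot touching nothing.
It also fails if it takes over 64 s, if anything falls off the work surface, if the arm or the gripper's body presses on something with over 40 N, if the wrist force passes 120 N, or if a joint passes its speed limit or range.

ROBOT

A 6-joint arm with a two-finger parallel gripper is mounted at the origin on the work surface. World frame = base frame: x ahead of the robot, y to its left, z up, the work surface at z = 0. Lengths are in mm, angles in rad, forces in N, time in s.
With the tool pointing down it reaches from about 400 to 925 mm from the base axis. Payload 12.5 kg.
Tool frame: the origin (TCP) lies on the centre line of the jaws, within the pads' length; the fingertips stand 19 mm ahead of it and the grasp point (between the pads) is the TCP; z points along the fingers, y is the line along which they close (so a half turn about z gives the same grasp; the last joint's range is limited). The gripper opens to 95 mm and grips with 3 to 60 N. Pads are 20 mm wide; open, the fingers measure 119 mm over their backs; the gripper's body (75 mm by 180 mm) begins 59 mm behind the grasp point.
Start: joints at [-1.432, 0.491, 1.559, -0, 1.092, -0.106], TCP at [151.498, -606.377, 233.661] pointing down, gripper open.
Joint ranges: [-3.1, 3.1], [-0.84, 2.19], [0.05, 2.79], [-1.13, 4.28], [0.06, 2.93], [-2.69, 2.69]. Speed limits (rad/s): [2.22, 2.22, 2.79, 3.14, 3.14, 3.14].

INTERFACE

Orientations are given as [roll, pitch, yaw] about the fixed x, y, z axes, in that order (R = Rz(yaw) Ry(pitch) Rx(roll)).
In Python, from cell import state, read_camera, job_done gives the robot as it stands.
- The arm moves only by the tool arm_command, never from a script. Its argument "deltas" is a list of rows, each an object of numbers: "dx", "dy", "dz": the shift along the world's x, y, z in m; "yaw": the turn about the world's z in degrees. In form: [{"dx": .., "dy": .., "dz": .., "yaw": ..}, ...]. A call has 1 to 20 rows; each row shifts and turns the commanded pose from where the row before left it; what a row does not reach is not made up. A row lasts 1/10 s, in which the tool goes at most 50 mm and 8.59 degrees, less where a joint would pass 70% of its speed; a pose out of reach is approached as far as the arm can. A call with a gripper value outside its range is refused whole. "gripper" is the finger opening in m, from 0 to 0.0951, set as the call begins (left out, the last holds). The fingers move at their own pace and stop on an object; the grip force is fixed at half the most. Time passes only in rows, so rows that do not move let the fingers close. It gives the time, the measured TCP pose, the force, the opening and the grip force at its end, in the units of the state.
- state(): the state, without advancing time (a new reading comes with each control period).
- read_camera(name): name is "side" or "top" or "wrist"; returns a dict with "color" (420x560x3 uint8, red, green, blue), "range_z" (420x560 float32, mm along the optical axis (not along the pixel's ray), 0 where there is no reading), "fx", "fy", "cx", "cy" (pixels), "k1" (the pictures are not rectified: a ray, as slopes to the right and down, at radius r is drawn at 1 + k1 r^2 times it, then the intrinsics apply), "extrinsics" (4x4, takes a point from camera to world coordinates). Camera axes: x right, y up, looking along -z (the intrinsics and any distortion apply to the point x, -y, -z); pixel columns grow to the right and rows downward; lengths in mm; the calibration is good to about 2 mm. A picture is of the moment at which its call begins.
- job_done(): hands the job in; it is judged then, once.
The state is a dict: "t": time; "joints": joint angles; "qvel": joint speeds; "tau": joint torques, N m; "eef_pos": TCP position; "tcp_rot": TCP orientation; "ft_force": force on the tool from outside, world axes, zero at the start; "moment": the same for the moment, N m; "opening": opening from 0.0 (shut) to 1.0 (fully open); "grip_force": force on a finger pad.
Only numpy, scipy, OpenCV 4.12 (cv2) and the standard library are available. Lean on these libraries where they do the work, as an engineer would, in place of code of your own. Each camera call takes 0.05 s, during which the arm holds its last target. There are 200 camera calls.

## Working session

There is one attempt and no reset: what is moved stays moved. The work goes in short steps, Python scripts to look and compute and a tool call to move; the robot and the scene stay as the last step left them, time stands still between calls to the robot, and variables do not carry over. Pictures are saved under pics/ and viewed, at most 10 in all, crops included, and the job is handed in when it is done.

Besides the shell and the picture viewer there is one more tool, called after "Emit:" as name(argument=value, ...), one argument or row to a line, values as JSON. arm_command: Moves the arm, as the interface text tells. Its arguments: {"type":"object","properties":{"deltas":{"type":"array"},"gripper":{"type":"number"}},"required":["deltas"]}

```bash
mkdir -p pics; ls; cat > h.py <<'E'
import numpy as np, cv2
from cell import state, read_camera
def ray(c,u,v):
    K=np.array([[c['fx'],0,c['cx']],[0,c['fy'],c['cy']],[0,0,1.]])
    d=cv2.undistortPoints(np.array([[[u,v]]],float),K,np.array([c['k1'],0,0,0.]))[0,0]
    E=np.array(c['extrinsics']); return E[:3,3],E[:3,:3]@np.array([d[0],-d[1],-1.])
def on_z(c,u,v,z):
    o,d=ray(c,u,v); return o+d*(z-o[2])/d[2]
def at(c,u,v):
    o,d=ray(c,u,v); return o+d*c['range_z'][int(v),int(u)]
def snap(n,f):
    c=read_camera(n); cv2.imwrite('pics/'+f,cv2.cvtColor(c['color'],cv2.COLOR_RGB2BGR)); np.save('pics/'+f+'.npy',c,allow_pickle=True); return c
def load(f): return np.load('pics/'+f+'.npy',allow_pickle=True).item()
E
python3 - <<'E'
from h import *
for n in('top','side'): c=snap(n,n+'0.png'); print(n,np.round(c['extrinsics'],2).tolist(),c['fx'],c['k1'])
E
```

```text
pics
top [[0.0, 0.98, -0.18, 238.19], [-1.0, -0.0, -0.02, 20.62], [-0.02, 0.18, 0.98, 1343.96], [0.0, 0.0, 0.0, 1.0]] 436.5658647247263 -0.14408611015433404
side [[0.92, 0.27, -0.29, 32.95], [-0.39, 0.67, -0.63, -915.02], [0.02, 0.69, 0.72, 1168.88], [0.0, 0.0, 0.0, 1.0]] 508.45612603071777 0.02074082280810654
```

View pics/top0.png

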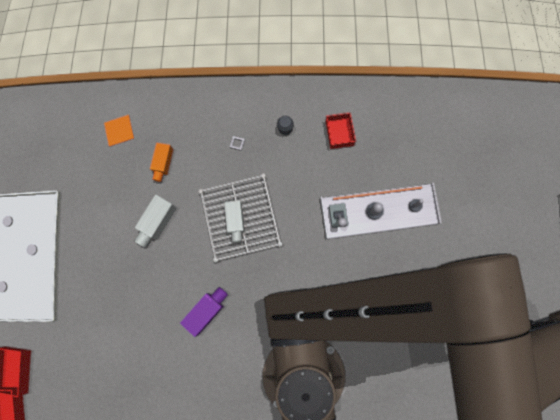

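View pics/side0.png

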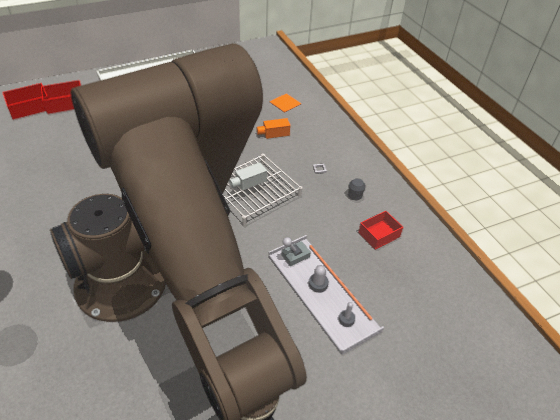

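```bash
cat >> h.py <<'E'
def cloud(c):
    K=np.array([[c['fx'],0,c['cx']],[0,c['fy'],c['cy']],[0,0,1.]])
    h,w=c['range_z'].shape; uv=np.stack(np.meshgrid(np.arange(w),np.arange(h)),-1).reshape(-1,1,2).astype(float)
    d=cv2.undistortPoints(uv,K,np.array([c['k1'],0,0,0.]))[:,0]; E=np.array(c['extrinsics'])
    z=c['range_z'].reshape(-1,1); P=(np.c_[d[:,0],-d[:,1],-np.ones(len(d))]*z)@E[:3,:3].T+E[:3,3]
    return P.reshape(h,w,3)
E
python3 - <<'E'
from h import *
c=load('top0.png'); P=cloud(c)
def box(m,zr=None):
    q=P[m]; 
    r=cv2.minAreaRect(q[:,:2].astype(np.float32)); return np.round(r[0],1),np.round(r[1],1),round(r[2],1),len(q),np.round(np.percentile(q[:,2],[5,50,95]),1)
img=c['color']
z=P[...,2]
reg=np.zeros(z.shape,bool)
def R(u0,u1,v0,v1):
    m=np.zeros(z.shape,bool); m[v0:v1,u0:u1]=1; return m
print('rack',box(R(195,290,170,265)&(z>25)&(z<55)))
print('bot',box(R(220,250,190,248)&(z>62)))
print('neck+',box(R(220,250,190,248)&(z>55)))
print('plate',box(R(310,450,175,245)&(z>6)&(z<30)))
print('thick',box(R(360,395,190,225)&(z>70)), box(R(360,395,190,225)&(z>24)))
print('slim',box(R(400,430,190,225)&(z>65)), box(R(400,430,190,225)&(z>24)))
print('lever',box(R(320,355,195,235)&(z>60)),box(R(320,355,195,235)&(z>28)))
for n,r in dict(coll=(270,300,105,140),bin=(320,360,105,152),watch=(225,250,132,155)).items(): print(n,box(R(*r)&(z>5)))
big=cv2.resize(img[165:270,185:455],None,fx=2.9,fy=2.9,interpolation=cv2.INTER_CUBIC)
cv2.imwrite('pics/crop.png',big[...,::-1])
E
```

```text
rack (array([476.2, 194. ]), array([227.4, 212.1]), 14.1, 1172, array([34.3, 39.1, 44.4]))
bot (array([365.1, 142.8]), array([343.1,  80.2]), 30.7, 605, array([71.3, 85.7, 91.1]))
neck+ (array([365.1, 142.8]), array([343.1,  80.2]), 30.7, 618, array([68.7, 85.6, 91.1]))
plate (array([ 508.1, -247.3]), array([221.6, 449.3]), 0.0, 4103, array([ 7.7, 13. , 24. ]))
thick (array([ 377.1, -100.5]), array([ 25.3, 367.6]), 45.0, 74, array([74.9, 85.6, 92.3])) (array([ 398.2, -134.1]), array([ 85.7, 436.9]), 57.1, 228, array([25. , 33.8, 89.3]))
slim (array([ 375.8, -169.1]), array([ 14.4, 468.5]), 37.7, 33, array([  70.2,   86.3, 1344. ])) (array([ 375. , -178.9]), array([ 40. , 482.2]), 39.2, 152, array([26.8, 32.3, 89.7]))
lever (array([352. , -56.7]), array([ 27.3, 273.9]), 61.5, 81, array([  70.6,  105. , 1344. ])) (array([375.4, -67.1]), array([ 85.3, 314.4]), 72.6, 397, array([ 32.5,  39.4, 108.4]))
coll (array([548.3,  58.7]), array([ 95.4, 620. ]), 89.8, 314, array([ 5.7, 52.1, 63.2]))
bin (array([545.6, -89.9]), array([133.7, 639.5]), 82.0, 635, array([ 5.3, 17. , 47.4]))
watch (array([498.7, 142. ]), array([568.5,  84.9]), 16.5, 117, array([ 5.2,  9.6, 14.6]))
```

View pics/crop.png

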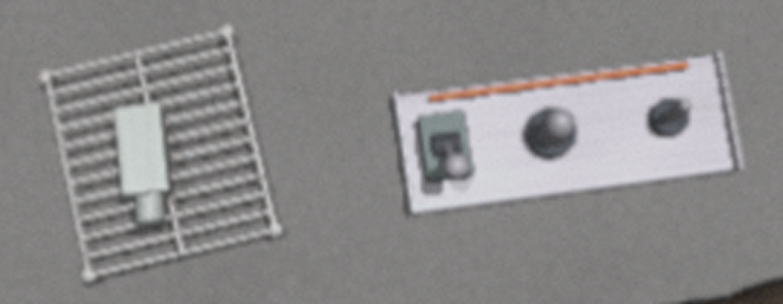

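The crop shows the grey bottle on the rack (about 145,150 and neck at 150,207), the lever ball at 457,165, the thick peg at 550,130 and the slim peg at 670,117.

```bash
python3 - <<'E'
from h import *
def run(f,R,specs):
  for n,(ctr,rad,z0,z1) in specs.items():
    m=(np.hypot(P[...,0]-ctr[0],P[...,1]-ctr[1])<rad)&(P[...,2]>z0)&(P[...,2]<z1)
    q=P[m]
    if len(q)<5: print(f,n,len(q)); continue
    r=cv2.minAreaRect(q[:,:2].astype(np.float32)); print(f,n,np.round(r[0],1),np.round(r[1],1),round(r[2],1),len(q),'mean',np.round(q.mean(0),1),'zmax',round(q[:,2].max(),1))
for f in('top0.png','side0.png'):
  c=load(f);P=cloud(c)
  if f[0]=='t':
    for n,(u,v) in dict(bot=(233,215),rack=(240,218),thick=(376,208),slim=(417,205),ball=(342,221)).items(): print(n,np.round(on_z(c,u,v,60),0))
    g=lambda u,v:on_z(c,u,v,50)
  run(f,None,dict(rack=(g(240,218),175,32,52),bot=(g(233,218),75,75,110),botall=(g(233,218),75,58,110),plate=(g(380,210),210,8,18),ends=(g(380,210),210,20,28),
   thick=(g(375,209),30,75,110),thickc=(g(375,209),40,22,40),slim=(g(416,205),40,50,110),slimc=(g(416,205),40,24,36),ball=(g(341,219),45,75,130),block=(g(338,213),60,32,42)))
E
```

```text
bot [479. 210.  60.]
rack [470. 188.  60.]
thick [ 500. -220.   60.]
slim [ 510. -346.   60.]
ball [ 461. -117.   60.]
top0.png rack [476.2 194. ] [227.4 212.1] 14.1 1159 mean [475.3 190.   39.2] zmax 51.9
top0.png bot [459.5 203.8] [118.4  47.2] 7.3 527 mean [466.6 203.8  85.6] zmax 94.7
top0.png botall [459.4 203.8] [118.7  47.2] 7.1 604 mean [461.7 202.5  83.6] zmax 94.7
top0.png plate [ 529.6 -244.3] [382.3 328.8] 69.0 3287 mean [ 499.1 -252.5   12.7] zmax 18.0
top0.png ends [ 502.9 -242.3] [126.1 360.2] 7.5 331 mean [ 524.9 -247.6   23.5] zmax 28.0
top0.png thick [ 498.5 -222.1] [25.2 23.2] 42.0 68 mean [ 497.8 -221.    84.9] zmax 96.1
top0.png thickc [ 497.5 -220.1] [47.8 44.4] 44.9 121 mean [ 494.8 -217.2   30.4] zmax 39.3
top0.png slim [ 516.  -348.3] [14.2 12. ] 6.4 36 mean [ 514.7 -348.1   76.9] zmax 91.8
top0.png slimc [ 514.7 -350.8] [39.6 37.6] 43.3 101 mean [ 513.2 -349.2   30.2] zmax 35.8
top0.png ball [ 453.3 -112.5] [23.7 23.8] 3.5 65 mean [ 452.4 -112.2  104.3] zmax 116.1
top0.png block [ 486.5 -108.3] [71. 51.] 8.4 237 mean [ 490.5 -105.4   37.3] zmax 42.0
side0.png rack [468.9  81.4] [163.9 323.8] 19.6 484 mean [442.7 128.9  40.7] zmax 51.9
side0.png bot 0
side0.png botall 0
side0.png plate [797.  -67.6] [368.4 399.9] 65.6 465 mean [849.8 -77.6  12.8] zmax 18.0
side0.png ends [851.9 -65.9] [238.1 286.1] 81.6 243 mean [828.6 -83.1  23.3] zmax 27.8
side0.png thick 0
side0.png thickc [774.3 -81.6] [66.6 16.1] 5.8 65 mean [776.1 -79.   30.4] zmax 39.7
side0.png slim 0
side0.png slimc 0
side0.png ball 0
side0.png block 0
```

```bash
python3 - <<'E'
from h import *
c=load('side0.png');P=cloud(c)
S=dict(rack=((476,194),175,32,52),bot=((460,204),75,76,110),ends=((503,-242),210,20,28),thick=((500,-222),30,75,110),thickc=((500,-222),40,22,40),slim=((516,-350),30,50,110),slimc=((516,-350),30,24,36),ball=((453,-112),35,85,130),block=((486,-108),60,34,41))
for n,(ctr,rad,z0,z1) in S.items():
    m=(np.hypot(P[...,0]-ctr[0],P[...,1]-ctr[1])<rad)&(P[...,2]>z0)&(P[...,2]<z1)
    q=P[m]
    if len(q)<5: print(n,len(q)); continue
    r=cv2.minAreaRect(q[:,:2].astype(np.float32)); print(n,np.round(r[0],1),np.round(r[1],1),round(r[2],1),len(q),'mean',np.round(q.mean(0),1))
s=state();print(s)
E
```

```text
rack [475.7 195.7] [232.9 214.3] 13.8 799 mean [485.3 170.1  40.5]
bot [456.2 204.9] [118.8  54.4] 4.3 388 mean [463.3 202.5  85.6]
ends [ 501.3 -240. ] [133.4 362.4] 7.5 508 mean [ 520.9 -250.7   23.7]
thick [ 496.5 -222.7] [29.  27.8] 10.5 98 mean [ 495.9 -224.5   84.4]
thickc [ 495.4 -225.3] [46.3 50.3] 59.6 172 mean [ 492.4 -229.3   31.1]
slim [ 514.2 -351.1] [13.  13.6] 7.0 61 mean [ 513.2 -351.8   74.7]
slimc [ 515.  -350.1] [42.1 40.4] 53.0 155 mean [ 513.  -352.6   30.7]
ball [ 451.1 -113.5] [21.8 25.1] 88.6 69 mean [ 448.4 -115.2  103.4]
block [ 482.4 -107.9] [71.5 54.7] 7.8 232 mean [ 482.1 -110.2   37.7]
{'t': 0.1, 'joints': array([-1.43157141e+00,  4.91507360e-01,  1.55941296e+00,  1.65244628e-05,
        1.09170385e+00, -1.05598340e-01]), 'qvel': array([ 0.0013128 , -0.00160224, -0.00212495, -0.00124296, -0.00024705,
        0.0002497 ]), 'tau': array([ 2.25734650e-03, -6.13622403e+01, -2.58604020e+01,  6.93977787e-02,
        4.70158760e-02, -5.90954119e-05]), 'eef_pos': array([ 151.48817942, -606.14884007,  233.10673456]), 'tcp_rot': array([-3.14056842e+00, -1.23299057e-04,  2.44815564e-01]), 'ft_force': array([ 0.27665832,  0.77523953, -1.26217867]), 'moment': array([-0.06046011,  0.03434903, -0.02361971]), 'grip_force': 0.0, 'opening': 1.0001639222310634}
```

Emit:
arm_command(
  deltas=[
    {"dx": 0.03, "dy": 0.025, "yaw": -3.5},
    {"dx": 0.03, "dy": 0.025, "yaw": -3.4},
    {"dx": 0.03, "dy": 0.025},
    {"dx": 0.03, "dy": 0.025},
    {"dx": 0.03, "dy": 0.025},
    {"dx": 0.03, "dy": 0.025},
    {"dx": 0.03, "dy": 0.025},
    {"dx": 0.03, "dy": 0.025},
    {"dx": 0.03, "dy": 0.025},
    {"dx": 0.03, "dy": 0.025},
    {"dx": 0.03, "dy": 0.025},
    {"dx": 0.03, "dy": 0.025},
  ],
  gripper=0.0951,
)

```text
$.deltas[0]: bad value
```

Emit:
arm_command(
  deltas=[
    {"dx": -0.002, "dy": 0.03},
    {"dx": -0.002, "dy": 0.03},
    {"dx": -0.002, "dy": 0.03},
    {"dx": -0.002, "dy": 0.03},
    {"dx": -0.002, "dy": 0.03},
    {"dx": -0.002, "dy": 0.03},
    {"dx": -0.002, "dy": 0.03},
    {"dx": -0.002, "dy": 0.03},
    {"dx": -0.002, "dy": 0.03},
    {"dx": -0.002, "dy": 0.03},
    {"dx": -0.002, "dy": 0.03},
    {"dx": -0.002, "dy": 0.03},
    {"dx": -0.002, "dy": 0.03},
    {"dx": -0.002, "dy": 0.03},
    {"dx": -0.002, "dy": 0.03},
    {"dx": -0.002, "dy": 0.03},
    {"dx": -0.002, "dy": 0.03},
    {},
  ],
)

```text
$.deltas[0]: bad value
```

Emit:
arm_command(
  deltas=[
    {"dx": 0.03, "dy": 0.025, "dz": 0, "yaw": -3.5},
    {"dx": 0.03, "dy": 0.025, "dz": 0, "yaw": -3.4},
    {"dx": 0.03, "dy": 0.025, "dz": 0, "yaw": 0},
    {"dx": 0.03, "dy": 0.025, "dz": 0, "yaw": 0},
    {"dx": 0.03, "dy": 0.025, "dz": 0, "yaw": 0},
    {"dx": 0.03, "dy": 0.025, "dz": 0, "yaw": 0},
    {"dx": 0.03, "dy": 0.025, "dz": 0, "yaw": 0},
    {"dx": 0.03, "dy": 0.025, "dz": 0, "yaw": 0},
    {"dx": 0.03, "dy": 0.025, "dz": 0, "yaw": 0},
    {"dx": 0.03, "dy": 0.025, "dz": 0, "yaw": 0},
    {"dx": 0.03, "dy": 0.025, "dz": 0, "yaw": 0},
    {"dx": 0.03, "dy": 0.025, "dz": 0, "yaw": 0},
  ],
  gripper=0.0951,
)

```text
t: 1.3
eef_pos: [512.5, -305.1, 233.4]
tcp_rot: [-3.141, 0.0, 0.124]
ft_force: [0.7, -0.6, 0.2]
opening: 0.999
grip_force: 0.0
```

Emit:
arm_command(
  deltas=[
    {"dx": -0.002, "dy": 0.03, "dz": 0, "yaw": 0},
    {"dx": -0.002, "dy": 0.03, "dz": 0, "yaw": 0},
    {"dx": -0.002, "dy": 0.03, "dz": 0, "yaw": 0},
    {"dx": -0.002, "dy": 0.03, "dz": 0, "yaw": 0},
    {"dx": -0.002, "dy": 0.03, "dz": 0, "yaw": 0},
    {"dx": -0.002, "dy": 0.03, "dz": 0, "yaw": 0},
    {"dx": -0.002, "dy": 0.03, "dz": 0, "yaw": 0},
    {"dx": -0.002, "dy": 0.03, "dz": 0, "yaw": 0},
    {"dx": -0.002, "dy": 0.03, "dz": 0, "yaw": 0},
    {"dx": -0.002, "dy": 0.03, "dz": 0, "yaw": 0},
    {"dx": -0.002, "dy": 0.03, "dz": 0, "yaw": 0},
    {"dx": -0.002, "dy": 0.03, "dz": 0, "yaw": 0},
    {"dx": -0.002, "dy": 0.03, "dz": 0, "yaw": 0},
    {"dx": -0.002, "dy": 0.03, "dz": 0, "yaw": 0},
    {"dx": -0.002, "dy": 0.03, "dz": 0, "yaw": 0},
    {"dx": -0.002, "dy": 0.03, "dz": 0, "yaw": 0},
    {"dx": -0.003, "dy": 0.03, "dz": 0, "yaw": 0},
    {"dx": 0, "dy": 0, "dz": 0, "yaw": 0},
    {"dx": 0, "dy": 0, "dz": 0, "yaw": 0},
  ],
)

```text
t: 3.2
eef_pos: [476.2, 203.9, 233.4]
tcp_rot: [3.141, 0.001, 0.126]
ft_force: [-0.2, -0.1, -0.4]
opening: 0.999
grip_force: 0.0
```

```bash
python3 - <<'E'
from h import *
c=snap('wrist','w1.png'); s=state();print(s['eef_pos'],s['tcp_rot'])
P=cloud(c); z=P[...,2]
m=(np.hypot(P[...,0]-470,P[...,1]-205)<85)&(z>70)&(z<100)
q=P[m]; r=cv2.minAreaRect(q[:,:2].astype(np.float32)); print(r,len(q),q.mean(0))
E
```

```text
[476.34415996 203.32951692 233.44924259] [3.14123905e+00 5.36270260e-04 1.24858881e-01]
((457.0134582519531, 206.516357421875), (118.4627685546875, 46.15291213989258), 7.1769280433654785) 6280 [467.03875234 207.72740047  84.74104486]
```

View pics/w1.png

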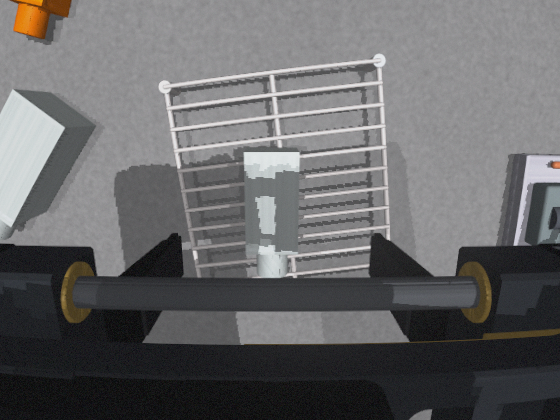

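The wrist picture shows the grey bottle centred between the open fingers, body at about (272,200) and neck at (272,262).

Emit:
arm_command(
  deltas=[
    {"dx": -0.004, "dy": 0.003, "dz": -0.02, "yaw": 0},
    {"dx": 0, "dy": 0, "dz": -0.025, "yaw": 0},
    {"dx": 0, "dy": 0, "dz": -0.025, "yaw": 0},
    {"dx": 0, "dy": 0, "dz": -0.025, "yaw": 0},
    {"dx": 0, "dy": 0, "dz": -0.025, "yaw": 0},
    {"dx": 0, "dy": 0, "dz": -0.02, "yaw": 0},
    {"dx": 0, "dy": 0, "dz": -0.015, "yaw": 0},
    {"dx": 0, "dy": 0, "dz": -0.01, "yaw": 0},
    {"dx": 0, "dy": 0, "dz": -0.005, "yaw": 0},
    {"dx": 0, "dy": 0, "dz": 0, "yaw": 0},
    {"dx": 0, "dy": 0, "dz": 0, "yaw": 0},
  ],
)

```text
t: 4.35
eef_pos: [472.8, 206.5, 64.2]
tcp_rot: [-3.142, -0.001, 0.124]
ft_force: [-0.2, 0.1, -0.3]
opening: 1.004
grip_force: 0.0
```

Emit:
arm_command(
  deltas=[
    {"dx": 0, "dy": 0, "dz": 0, "yaw": 0},
    {"dx": 0, "dy": 0, "dz": 0, "yaw": 0},
    {"dx": 0, "dy": 0, "dz": 0, "yaw": 0},
    {"dx": 0, "dy": 0, "dz": 0, "yaw": 0},
    {"dx": 0, "dy": 0, "dz": 0, "yaw": 0},
    {"dx": 0, "dy": 0, "dz": 0, "yaw": 0},
    {"dx": 0, "dy": 0, "dz": 0, "yaw": 0},
    {"dx": 0, "dy": 0, "dz": 0, "yaw": 0},
  ],
  gripper=0.03,
)

```text
t: 5.15
eef_pos: [472.5, 206.6, 63.7]
tcp_rot: [3.142, 0.0, 0.124]
ft_force: [0.3, -0.2, -0.2]
opening: 0.481
grip_force: 30.0
```

Emit:
arm_command(
  deltas=[
    {"dx": 0, "dy": 0, "dz": 0.01, "yaw": 0},
    {"dx": 0, "dy": 0, "dz": 0.02, "yaw": 0},
    {"dx": 0, "dy": 0, "dz": 0.03, "yaw": 0},
    {"dx": 0, "dy": 0, "dz": 0.03, "yaw": 0},
    {"dx": 0, "dy": 0, "dz": 0.03, "yaw": 0},
    {"dx": 0, "dy": -0.01, "dz": 0.017, "yaw": 0},
    {"dx": 0, "dy": -0.02, "dz": 0, "yaw": 0},
    {"dx": 0.001, "dy": -0.03, "dz": 0, "yaw": 0},
    {"dx": 0.001, "dy": -0.03, "dz": 0, "yaw": 0},
    {"dx": 0.001, "dy": -0.03, "dz": 0, "yaw": 0},
    {"dx": 0.001, "dy": -0.03, "dz": 0, "yaw": 0},
    {"dx": 0.001, "dy": -0.03, "dz": 0, "yaw": 0},
    {"dx": 0.001, "dy": -0.03, "dz": 0, "yaw": 0},
    {"dx": 0.001, "dy": -0.03, "dz": 0, "yaw": 0},
    {"dx": 0, "dy": -0.03, "dz": 0, "yaw": 0},
    {"dx": 0, "dy": -0.03, "dz": 0, "yaw": 0},
    {"dx": 0, "dy": -0.03, "dz": 0, "yaw": 0},
    {"dx": 0, "dy": -0.03, "dz": 0, "yaw": 0},
    {"dx": 0, "dy": -0.03, "dz": 0, "yaw": 0},
    {"dx": 0, "dy": -0.03, "dz": 0, "yaw": 0},
  ],
)

```text
t: 7.15
eef_pos: [479.2, -214.5, 201.3]
tcp_rot: [3.141, -0.0, 0.124]
ft_force: [0.6, 0.1, -1.6]
opening: 0.482
grip_force: 30.0
```

Emit:
arm_command(
  deltas=[
    {"dx": 0, "dy": -0.03, "dz": 0, "yaw": 0},
    {"dx": 0, "dy": -0.03, "dz": 0, "yaw": 0},
    {"dx": 0, "dy": -0.03, "dz": 0, "yaw": 0},
    {"dx": 0, "dy": -0.03, "dz": 0, "yaw": 0},
    {"dx": 0, "dy": -0.02, "dz": 0, "yaw": 0},
    {"dx": 0, "dy": 0, "dz": 0, "yaw": 0},
    {"dx": 0, "dy": 0, "dz": 0, "yaw": 0},
  ],
)

```text
t: 7.85
eef_pos: [479.2, -352.9, 200.6]
tcp_rot: [-3.141, 0.0, 0.124]
ft_force: [-0.0, 1.1, -1.2]
opening: 0.482
grip_force: 30.0
```

```bash
python3 - <<'E'
from h import *
c=snap('side','s1.png'); s=state();print(s['eef_pos'],s['tcp_rot'])
o=c['color'][200:420,180:470]; cv2.imwrite('pics/s1c.png',cv2.resize(o,None,fx=2.5,fy=2.5)[...,::-1])
E
```

```text
[ 479.38727021 -352.51024273  200.73751909] [-3.14112010e+00  2.58394378e-04  1.24584819e-01]
```

View pics/s1c.png

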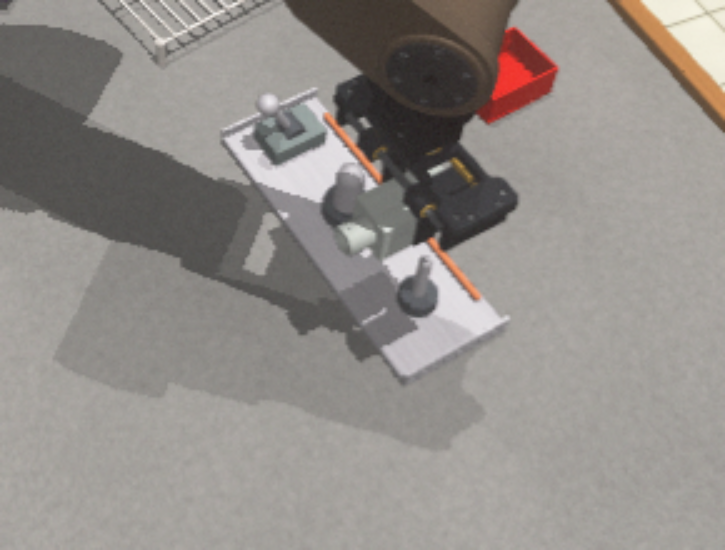

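The crop shows the bottle still level in the grip at (375,230) with the slim peg free at (420,285). Lowering the base onto the peg tip.

Emit:
arm_command(
  deltas=[
    {"dx": 0, "dy": -0.002, "dz": -0.02, "yaw": 0},
    {"dx": 0, "dy": 0, "dz": -0.025, "yaw": 0},
    {"dx": 0, "dy": 0, "dz": -0.02, "yaw": 0},
    {"dx": 0, "dy": 0, "dz": -0.013, "yaw": 0},
    {"dx": 0, "dy": 0, "dz": -0.006, "yaw": 0},
    {"dx": 0, "dy": 0, "dz": 0, "yaw": 0},
    {"dx": 0, "dy": 0, "dz": -0.003, "yaw": 0},
    {"dx": 0, "dy": 0, "dz": -0.003, "yaw": 0},
    {"dx": 0, "dy": 0, "dz": -0.003, "yaw": 0},
    {"dx": 0, "dy": 0, "dz": 0, "yaw": 0},
  ],
)

```text
t: 8.9
eef_pos: [479.4, -355.8, 109.3]
tcp_rot: [3.14, -0.001, 0.125]
ft_force: [-6.6, 0.9, 11.9]
opening: 0.482
grip_force: 30.0
```

Emit:
arm_command(
  deltas=[
    {"dx": 0, "dy": 0, "dz": -0.003, "yaw": 0},
    {"dx": 0, "dy": 0, "dz": -0.003, "yaw": 0},
    {"dx": 0, "dy": 0, "dz": -0.003, "yaw": 0},
    {"dx": 0, "dy": 0, "dz": -0.003, "yaw": 0},
    {"dx": 0, "dy": 0, "dz": 0, "yaw": 0},
  ],
)

```text
t: 9.4
eef_pos: [479.1, -355.8, 97.5]
tcp_rot: [3.14, -0.0, 0.124]
ft_force: [-8.8, 1.0, 14.4]
opening: 0.484
grip_force: 30.0
```

```bash
python3 - <<'E'
from h import *
c=snap('side','s2.png')
o=c['color'][200:380,260:440]; cv2.imwrite('pics/s2c.png',cv2.resize(o,None,fx=3,fy=3)[...,::-1])
E
```

```text
(no output)
```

View pics/s2c.png

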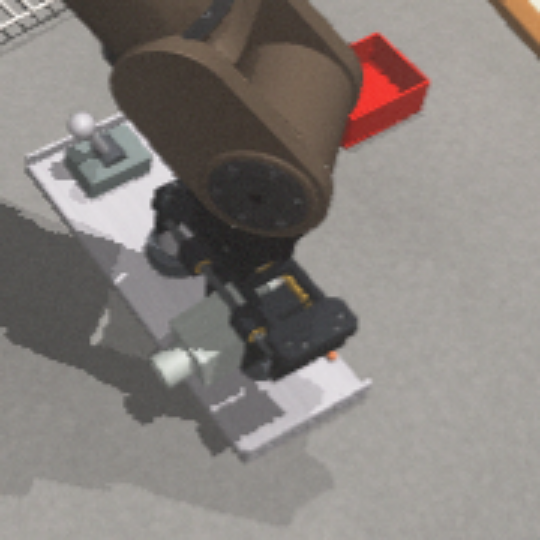

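The bottle (neck at 172,367) is tilting neck-down, as computed (~29°). Continuing.

Emit:
arm_command(
  deltas=[
    {"dx": 0, "dy": 0, "dz": -0.003, "yaw": 0},
    {"dx": 0, "dy": 0, "dz": -0.003, "yaw": 0},
    {"dx": 0, "dy": 0, "dz": -0.003, "yaw": 0},
    {"dx": 0, "dy": 0, "dz": -0.002, "yaw": 0},
    {"dx": 0, "dy": 0, "dz": 0, "yaw": 0},
  ],
)

```text
t: 9.95
eef_pos: [479.2, -355.8, 86.5]
tcp_rot: [3.14, -0.001, 0.124]
ft_force: [-8.1, 0.9, 14.1]
opening: 0.484
grip_force: 30.0
```

Emit:
arm_command(
  deltas=[
    {"dx": -0.003, "dy": 0, "dz": 0.015, "yaw": 0},
    {"dx": 0, "dy": 0, "dz": 0.025, "yaw": 0},
    {"dx": 0, "dy": 0, "dz": 0.025, "yaw": 0},
    {"dx": 0, "dy": 0, "dz": 0.025, "yaw": 0},
    {"dx": 0.01, "dy": 0.002, "dz": 0.02, "yaw": 0},
    {"dx": 0.03, "dy": 0.004, "dz": 0, "yaw": 0},
    {"dx": 0.03, "dy": 0.004, "dz": 0, "yaw": 0},
    {"dx": 0.03, "dy": 0.004, "dz": 0, "yaw": 0},
    {"dx": 0.013, "dy": 0.001, "dz": 0, "yaw": 0},
    {"dx": 0, "dy": 0, "dz": 0, "yaw": 0},
    {"dx": 0, "dy": 0, "dz": 0, "yaw": 0},
  ],
)

```text
t: 11.05
eef_pos: [588.7, -340.4, 194.8]
tcp_rot: [-3.141, 0.001, 0.124]
ft_force: [-0.4, -0.5, -1.6]
opening: 0.482
grip_force: 30.0
```

```bash
python3 - <<'E'
from h import *
c=snap('side','s3.png')
s=state();print(s['eef_pos'])
P=cloud(c); col=c['color'].astype(int)
m=(np.abs(P[...,0]-s['eef_pos'][0]+20)<75)&(np.abs(P[...,1]-s['eef_pos'][1])<35)&(P[...,2]>s['eef_pos'][2]-85)&(P[...,2]<s['eef_pos'][2]+30)&(col.min(-1)>90)
q=P[m]-s['eef_pos'];print(len(q),q.min(0),q.max(0))
o=c['color'][170:350,280:460]; cv2.imwrite('pics/s3c.png',cv2.resize(o,None,fx=3,fy=3)[...,::-1])
E
```

```text
[ 588.43432894 -340.57655857  194.81500216]
625 [-79.26885727 -30.29892117 -29.39202761] [-6.78539754 30.60123734 29.97419571]
```

View pics/s3c.png

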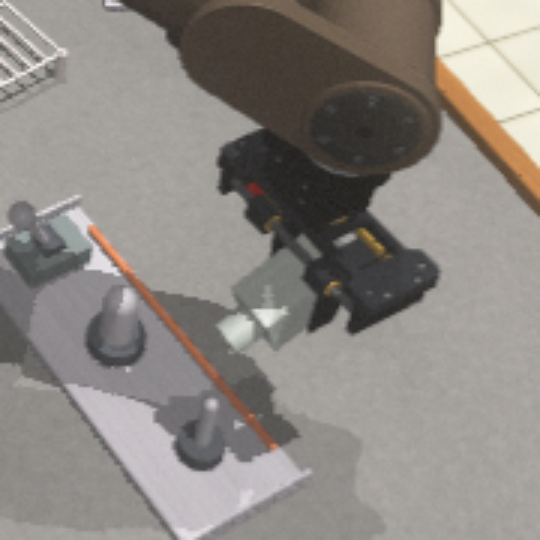

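The mouth is at (235,335) and the bottle looks less tilted than computed; measuring the tilt.

```bash
cat >> h.py <<'E'
def tilt(f):
    s=state(); e=s['eef_pos']; c=snap('side',f); P=cloud(c); col=c['color'].astype(int); a=s['tcp_rot'][2]
    d=P-e; x=d[...,0]*np.cos(a)+d[...,1]*np.sin(a); y=-d[...,0]*np.sin(a)+d[...,1]*np.cos(a); z=d[...,2]
    m=(np.abs(x)<85)&(np.abs(y)<25)&(z>-85)&(z<58)&(col.min(-1)>75)&(P[...,2]>35)&(col.max(-1)-col.min(-1)<40)
    m&=~((np.hypot(P[...,0]-515,P[...,1]+350.5)<16)&(P[...,2]<95))
    n,l,st,_=cv2.connectedComponentsWithStats(m.astype(np.uint8)); m=l==1+np.argmax(st[1:,4])
    q=np.c_[x[m],z[m]].astype(np.float32); r=cv2.minAreaRect(q); print('rect x,z',np.round(cv2.boxPoints(r),1).tolist(),r[1:],len(q),'y',y[m].min(),y[m].max())
    yy=y[m]; side=np.abs(yy+23)<3
    if side.sum()>30: print('side face rect',np.round(cv2.boxPoints(cv2.minAreaRect(q[side])),1).tolist(),side.sum())
    return q
E
python3 - <<'E'
from h import *
q=tilt('s4.png')
im=np.full((450,550,3),255,np.uint8)
for x,z in q: cv2.circle(im,(int(275+3*x),int(180-3*z)),2,(0,0,0),-1)
cv2.circle(im,(275,180),5,(0,0,255),-1); cv2.imwrite('pics/prof.png',im)
E
```

```text
rect x,z [[-85.0999984741211, 8.0], [-63.099998474121094, -43.79999923706055], [14.0, -11.0], [-8.100000381469727, 40.79999923706055]] ((83.7353286743164, 56.304779052734375), 23.083127975463867) 722 y -24.756021807498122 23.705659224482087
side face rect [[-58.70000076293945, 19.100000381469727], [-38.599998474121094, -31.399999618530273], [4.0, -14.399999618530273], [-16.100000381469727, 36.0]] 159
```

View pics/prof.png

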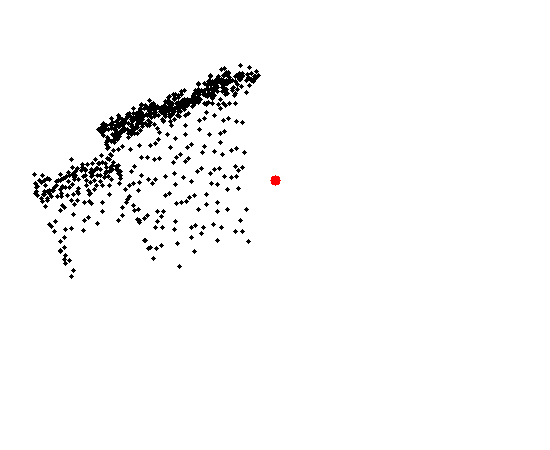

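The bottle turned only about 21° and slid about 12 mm in the full-length pads. I'll lay it on the clear bench and regrip with only the fingertips near its top, giving a smaller patch and a lower pivot.

Emit:
arm_command(
  deltas=[
    {"dx": -0.02, "dy": -0.006, "dz": 0, "yaw": 0},
    {"dx": -0.03, "dy": -0.009, "dz": 0, "yaw": 0},
    {"dx": -0.03, "dy": -0.009, "dz": 0, "yaw": 0},
    {"dx": -0.03, "dy": -0.009, "dz": 0, "yaw": 0},
    {"dx": -0.03, "dy": -0.009, "dz": 0, "yaw": 0},
    {"dx": -0.03, "dy": -0.009, "dz": 0, "yaw": 0},
    {"dx": -0.028, "dy": -0.009, "dz": -0.01, "yaw": 0},
    {"dx": 0, "dy": 0, "dz": -0.025, "yaw": 0},
    {"dx": 0, "dy": 0, "dz": -0.03, "yaw": 0},
    {"dx": 0, "dy": 0, "dz": -0.03, "yaw": 0},
    {"dx": 0, "dy": 0, "dz": -0.025, "yaw": 0},
    {"dx": 0, "dy": 0, "dz": -0.015, "yaw": 0},
    {"dx": 0, "dy": 0, "dz": -0.01, "yaw": 0},
    {"dx": 0, "dy": 0, "dz": 0, "yaw": 0},
  ],
)

```text
t: 12.55
eef_pos: [390.7, -400.2, 49.0]
tcp_rot: [-3.14, 0.001, 0.124]
ft_force: [-0.2, -0.2, -0.4]
opening: 0.484
grip_force: 30.0
```

Emit:
arm_command(
  deltas=[
    {"dx": 0, "dy": 0, "dz": -0.004, "yaw": 0},
    {"dx": 0, "dy": 0, "dz": -0.004, "yaw": 0},
    {"dx": 0, "dy": 0, "dz": -0.004, "yaw": 0},
    {"dx": 0, "dy": 0, "dz": -0.004, "yaw": 0},
    {"dx": 0, "dy": 0, "dz": -0.004, "yaw": 0},
    {"dx": 0, "dy": 0, "dz": 0, "yaw": 0},
  ],
)

```text
t: 13.15
eef_pos: [392.1, -400.6, 29.8]
tcp_rot: [3.141, -0.001, 0.124]
ft_force: [2.9, 1.3, 3.4]
opening: 0.486
grip_force: 30.0
```

Emit:
arm_command(
  deltas=[
    {"dx": 0, "dy": 0, "dz": -0.003, "yaw": 0},
    {"dx": 0, "dy": 0, "dz": -0.003, "yaw": 0},
    {"dx": 0, "dy": 0, "dz": 0, "yaw": 0},
  ],
)

```text
t: 13.45
eef_pos: [392.8, -401.0, 24.4]
tcp_rot: [3.139, -0.002, 0.125]
ft_force: [5.0, 0.9, 7.8]
opening: 0.481
grip_force: 30.0
```

Emit:
arm_command(
  deltas=[
    {"dx": 0, "dy": 0, "dz": 0, "yaw": 0},
    {"dx": 0, "dy": 0, "dz": 0, "yaw": 0},
    {"dx": 0, "dy": 0, "dz": 0, "yaw": 0},
    {"dx": 0, "dy": 0, "dz": 0, "yaw": 0},
    {"dx": 0, "dy": 0, "dz": 0, "yaw": 0},
    {"dx": 0, "dy": 0, "dz": 0, "yaw": 0},
    {"dx": 0, "dy": 0, "dz": 0.02, "yaw": 0},
    {"dx": 0, "dy": 0, "dz": 0.03, "yaw": 0},
    {"dx": 0, "dy": 0, "dz": 0.03, "yaw": 0},
    {"dx": -0.03, "dy": 0, "dz": 0.03, "yaw": 0},
    {"dx": -0.02, "dy": 0, "dz": 0.03, "yaw": 0},
    {"dx": 0, "dy": 0, "dz": 0, "yaw": 0},
  ],
  gripper=0.0951,
)

```text
t: 14.65
eef_pos: [340.6, -401.3, 167.0]
tcp_rot: [3.137, -0.002, 0.123]
ft_force: [0.7, 0.1, -0.4]
opening: 0.998
grip_force: 0.0
```

```bash
python3 - <<'E'
from h import *
for n in('wrist','side'):
  c=snap(n,n+'5.png'); P=cloud(c); z=P[...,2]; col=c['color'].astype(int)
  m=(np.abs(P[...,0]-375)<100)&(np.abs(P[...,1]+402)<48)&(z>20)&(z<60)&(col.min(-1)>75)
  k,l,st,_=cv2.connectedComponentsWithStats(m.astype(np.uint8)); m=l==1+np.argmax(st[1:,4])
  q=P[m]; print(n,cv2.minAreaRect(q[:,:2].astype(np.float32)),len(q),np.percentile(z[m],[5,50,95]))
  for lo in range(300,450,20):
    w=m&(np.abs(P[...,0]-lo)<5)
    if w.sum()>5: print(lo,np.round(np.percentile(z[w],85),1),np.round(P[w][:,1].min(),1),np.round(P[w][:,1].max(),1))
print(state()['eef_pos'])
E
```

```text
wrist ((383.3226013183594, -401.1275329589844), (117.97148132324219, 46.257625579833984), 6.96635627746582) 8606 [35.03456053 45.77828255 47.01431797]
320 35.8 -407.3 -393.9
340 37.3 -421.2 -391.7
360 46.6 -427.4 -380.5
380 46.6 -425.1 -378.4
400 46.5 -422.4 -375.4
420 46.7 -420.1 -373.2
440 46.7 -417.9 -371.7
side ((383.4556884765625, -403.2193908691406), (120.02328491210938, 49.349761962890625), 3.320580244064331) 707 [24.20795056 44.18476611 50.65520395]
320 40.3 -409.1 -395.1
340 39.5 -422.2 -393.7
360 49.5 -429.0 -379.7
380 49.4 -425.7 -405.3
400 49.1 -423.9 -398.8
420 48.8 -421.2 -399.5
440 48.6 -418.2 -395.2
[ 341.45776447 -400.60482296  164.04505521]
```

View pics/wrist5.png

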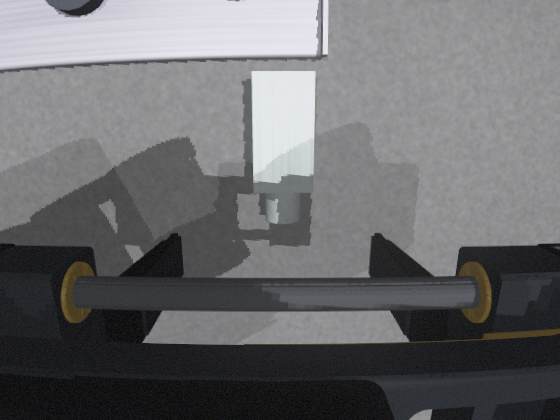

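The wrist picture shows the bottle flat on the bench at (284,130), neck at (284,205). Regripping with fingertips only.

Emit:
arm_command(
  deltas=[
    {"dx": 0.02, "dy": 0, "dz": 0, "yaw": 0},
    {"dx": 0.026, "dy": 0, "dz": -0.01, "yaw": 0},
    {"dx": 0, "dy": 0, "dz": -0.025, "yaw": 0},
    {"dx": 0, "dy": 0, "dz": -0.03, "yaw": 0},
    {"dx": 0, "dy": 0, "dz": -0.025, "yaw": 0},
    {"dx": 0, "dy": 0, "dz": -0.015, "yaw": 0},
    {"dx": 0, "dy": 0, "dz": -0.006, "yaw": 0},
    {"dx": 0, "dy": 0, "dz": 0, "yaw": 0},
    {"dx": 0, "dy": 0, "dz": 0, "yaw": 0},
  ],
)

```text
t: 15.65
eef_pos: [387.8, -400.4, 52.7]
tcp_rot: [3.141, 0.0, 0.125]
ft_force: [1.0, -0.7, 0.3]
opening: 1.001
grip_force: 0.0
```

Emit:
arm_command(
  deltas=[
    {"dx": 0, "dy": 0, "dz": 0, "yaw": 0},
    {"dx": 0, "dy": 0, "dz": 0, "yaw": 0},
    {"dx": 0, "dy": 0, "dz": 0, "yaw": 0},
    {"dx": 0, "dy": 0, "dz": 0, "yaw": 0},
    {"dx": 0, "dy": 0, "dz": 0, "yaw": 0},
    {"dx": 0, "dy": 0, "dz": 0, "yaw": 0},
    {"dx": 0, "dy": 0, "dz": 0, "yaw": 0},
    {"dx": 0, "dy": 0, "dz": 0, "yaw": 0},
  ],
  gripper=0.03,
)

```text
t: 16.45
eef_pos: [387.5, -400.4, 52.7]
tcp_rot: [3.141, -0.0, 0.124]
ft_force: [-0.9, -0.7, 1.3]
opening: 0.481
grip_force: 30.0
```

Emit:
arm_command(
  deltas=[
    {"dx": 0, "dy": 0, "dz": 0.015, "yaw": 0},
    {"dx": 0, "dy": 0, "dz": 0.03, "yaw": 0},
    {"dx": 0, "dy": 0, "dz": 0.03, "yaw": 0},
    {"dx": 0, "dy": 0, "dz": 0.03, "yaw": 0},
    {"dx": 0, "dy": 0, "dz": 0.032, "yaw": 0},
    {"dx": 0.02, "dy": 0.011, "dz": 0, "yaw": 0},
    {"dx": 0.02, "dy": 0.011, "dz": 0, "yaw": 0},
    {"dx": 0.02, "dy": 0.011, "dz": 0, "yaw": 0},
    {"dx": 0.018, "dy": 0.011, "dz": 0, "yaw": 0},
    {"dx": 0, "dy": 0, "dz": -0.015, "yaw": 0},
    {"dx": 0, "dy": 0, "dz": -0.015, "yaw": 0},
    {"dx": 0, "dy": 0, "dz": -0.01, "yaw": 0},
    {"dx": 0, "dy": 0, "dz": 0, "yaw": 0},
  ],
)

```text
t: 17.75
eef_pos: [465.0, -356.0, 148.4]
tcp_rot: [-3.14, 0.002, 0.124]
ft_force: [-0.0, -0.0, -0.4]
opening: 0.482
grip_force: 30.0
```

Emit:
arm_command(
  deltas=[
    {"dx": 0, "dy": 0, "dz": -0.004, "yaw": 0},
    {"dx": 0, "dy": 0, "dz": -0.004, "yaw": 0},
    {"dx": 0, "dy": 0, "dz": -0.004, "yaw": 0},
    {"dx": 0, "dy": 0, "dz": -0.004, "yaw": 0},
    {"dx": 0, "dy": 0, "dz": -0.004, "yaw": 0},
    {"dx": 0, "dy": 0, "dz": 0, "yaw": 0},
  ],
)

```text
t: 18.35
eef_pos: [464.6, -356.8, 130.3]
tcp_rot: [3.141, 0.001, 0.124]
ft_force: [-6.7, -0.5, 6.6]
opening: 0.481
grip_force: 30.0
```

```bash
python3 - <<'E'
from h import *
tilt('s6.png')
E
```

```text
rect x,z [[-71.4000015258789, -15.300000190734863], [-54.70000076293945, -68.5999984741211], [22.799999237060547, -44.20000076293945], [6.099999904632568, 9.100000381469727]] ((81.20703887939453, 55.87778854370117), 17.439729690551758) 605 y -24.976354997863915 23.996780236132896
side face rect [[-46.20000076293945, -7.400000095367432], [-29.399999618530273, -60.70000076293945], [22.799999237060547, -44.20000076293945], [6.099999904632568, 9.100000381469727]] 139
```

Tilt 17.4° against 16.8° predicted, so it now pivots with hardly any slip. Continuing.

Emit:
arm_command(
  deltas=[
    {"dx": 0, "dy": 0, "dz": -0.004, "yaw": 0},
    {"dx": 0, "dy": 0, "dz": -0.004, "yaw": 0},
    {"dx": 0, "dy": 0, "dz": -0.004, "yaw": 0},
    {"dx": 0, "dy": 0, "dz": -0.004, "yaw": 0},
    {"dx": 0, "dy": 0, "dz": -0.002, "yaw": 0},
    {"dx": 0, "dy": 0, "dz": 0, "yaw": 0},
  ],
)

```text
t: 19.0
eef_pos: [464.7, -356.9, 112.3]
tcp_rot: [3.141, 0.001, 0.124]
ft_force: [-7.4, -1.8, 6.1]
opening: 0.483
grip_force: 30.0
```

```bash
python3 - <<'E'
from h import *
tilt('s7.png')
E
```

```text
rect x,z [[-75.0999984741211, -24.600000381469727], [-44.70000076293945, -75.69999694824219], [25.0, -34.20000076293945], [-5.400000095367432, 16.899999618530273]] ((81.08741760253906, 59.477561950683594), 30.744056701660156) 596 y -24.846156367465184 23.76742459111653
side face rect [[-51.5, -11.399999618530273], [-20.399999618530273, -62.099998474121094], [21.899999618530273, -36.099998474121094], [-9.300000190734863, 14.600000381469727]] 130
```

Emit:
arm_command(
  deltas=[
    {"dx": -0.003, "dy": 0, "dz": 0.015, "yaw": 0},
    {"dx": 0, "dy": 0, "dz": 0.025, "yaw": 0},
    {"dx": 0, "dy": 0, "dz": 0.025, "yaw": 0},
    {"dx": 0.01, "dy": 0.002, "dz": 0.025, "yaw": 0},
    {"dx": 0.03, "dy": 0.004, "dz": 0.015, "yaw": 0},
    {"dx": 0.03, "dy": 0.004, "dz": 0, "yaw": 0},
    {"dx": 0.03, "dy": 0.004, "dz": 0, "yaw": 0},
    {"dx": 0.03, "dy": 0.004, "dz": 0, "yaw": 0},
    {"dx": 0.008, "dy": 0, "dz": 0, "yaw": 0},
    {"dx": 0, "dy": 0, "dz": 0, "yaw": 0},
    {"dx": 0, "dy": 0, "dz": 0, "yaw": 0},
  ],
)

```text
t: 20.15
eef_pos: [599.7, -338.5, 217.0]
tcp_rot: [-3.142, 0.0, 0.124]
ft_force: [-0.1, 0.7, -1.4]
opening: 0.478
grip_force: 30.0
```

```bash
cat >> h.py <<'E'
def prof(f):
    s=state(); e=s['eef_pos']; c=snap('side',f); P=cloud(c); col=c['color'].astype(int); a=s['tcp_rot'][2]
    d=P-e; x=d[...,0]*np.cos(a)+d[...,1]*np.sin(a); y=-d[...,0]*np.sin(a)+d[...,1]*np.cos(a); z=d[...,2]
    m=(np.abs(x)<90)&(np.abs(y)<27)&(z>-110)&(z<58)&(col.min(-1)>75)&(P[...,2]>95)&(col.max(-1)-col.min(-1)<40)
    k,l,st,_=cv2.connectedComponentsWithStats(m.astype(np.uint8)); m=l==1+np.argmax(st[1:,4])
    x,y,z=x[m],y[m],z[m]; print('eef',np.round(e,1),len(x))
    top=(np.abs(y)<17)
    print('x: top z95 | side(y<-18) z5 z95')
    for b in range(-85,40,8):
        w=top&(np.abs(x-b)<4); v=(y<-18)&(np.abs(x-b)<4)
        if w.sum()>3: print(b,np.round(np.percentile(z[w],[10,90]),1), np.round(np.percentile(z[v],[5,95]),1) if v.sum()>3 else '')
    return x,y,z
E
python3 - <<'E'
from h import *
prof('s8.png')
E
```

```text
eef [ 599.7 -338.5  217. ] 731
x: top z95 | side(y<-18) z5 z95
-61 [-45.8 -37.2] 
-53 [-50.2 -33.4] 
-45 [-41.8 -18.8] [-21.1 -18.5]
-37 [-37.1 -14.6] [-36.  -14.1]
-29 [-16.7  -9.8] [-47.4 -10.6]
-21 [-12.1  -5. ] [-54.3  -5.1]
-13 [-6.5 -1.7] [-56.1  13.6]
-5 [-3.4  3.6] [-50.2  -3.8]
3 [0.  7.9] [-49.4 -28. ]
11 [6.5 9.7] [-41.2 -28.9]
```

Emit:
arm_command(
  deltas=[
    {"dx": -0.02, "dy": -0.003, "dz": 0, "yaw": 0},
    {"dx": -0.03, "dy": -0.004, "dz": 0, "yaw": 0},
    {"dx": -0.03, "dy": -0.004, "dz": 0, "yaw": 0},
    {"dx": -0.03, "dy": -0.004, "dz": 0, "yaw": 0},
    {"dx": -0.028, "dy": -0.003, "dz": 0, "yaw": 0},
    {"dx": 0, "dy": 0, "dz": -0.025, "yaw": 0},
    {"dx": 0, "dy": 0, "dz": -0.03, "yaw": 0},
    {"dx": 0, "dy": 0, "dz": -0.025, "yaw": 0},
    {"dx": 0, "dy": 0, "dz": -0.015, "yaw": 0},
    {"dx": 0, "dy": 0, "dz": -0.004, "yaw": 0},
    {"dx": 0, "dy": 0, "dz": 0, "yaw": 0},
    {"dx": 0, "dy": 0, "dz": -0.004, "yaw": 0},
    {"dx": 0, "dy": 0, "dz": -0.004, "yaw": 0},
    {"dx": 0, "dy": 0, "dz": -0.004, "yaw": 0},
    {"dx": 0, "dy": 0, "dz": -0.004, "yaw": 0},
    {"dx": 0, "dy": 0, "dz": -0.004, "yaw": 0},
    {"dx": 0, "dy": 0, "dz": 0, "yaw": 0},
  ],
)

```text
t: 21.9
eef_pos: [462.3, -356.8, 98.2]
tcp_rot: [3.14, -0.0, 0.124]
ft_force: [-4.5, -1.5, 4.2]
opening: 0.48
grip_force: 30.0
```

```bash
sed -i 's/(P\[...,2\]>95)&/(P[...,2]>40)\&/' h.py; python3 - <<'E'
from h import *
prof('s9.png')
E
```

```text
eef [ 462.3 -356.8   98.2] 549
x: top z95 | side(y<-18) z5 z95
-53 [-56.2 -47.9] 
-45 [-54.2 -33. ] 
-37 [-48.1 -22.1] [-35.5 -18.3]
-29 [-24.6 -13.4] [-39.9 -14. ]
-21 [-16.1  -6.7] [-48.6  -9.3]
-13 [-8.3  0.4] [-53.7   3.8]
-5 [-2.4  4. ] [-56.9 -32.5]
```

Emit:
arm_command(
  deltas=[
    {"dx": 0, "dy": 0, "dz": -0.004, "yaw": 0},
    {"dx": 0, "dy": 0, "dz": -0.004, "yaw": 0},
    {"dx": 0, "dy": 0, "dz": -0.004, "yaw": 0},
    {"dx": 0, "dy": 0, "dz": -0.002, "yaw": 0},
    {"dx": 0, "dy": 0, "dz": 0, "yaw": 0},
  ],
)

```text
t: 22.45
eef_pos: [462.6, -356.8, 84.4]
tcp_rot: [3.14, -0.001, 0.124]
ft_force: [-3.9, -1.4, 5.0]
opening: 0.484
grip_force: 30.0
```

```bash
python3 - <<'E'
from h import *
prof('s10.png')
E
```

```text
eef [ 462.6 -356.8   84.4] 374
x: top z95 | side(y<-18) z5 z95
-37 [-38.1 -31.1] 
-29 [-34.8 -23.8] [-37.6 -23.1]
-21 [-25.1 -11.5] [-39.6 -14. ]
-13 [-11.5   1.4] [-41.3   1.9]
-5 [-2.   9.4] [-43.8 -11.4]
```

Emit:
arm_command(
  deltas=[
    {"dx": -0.003, "dy": 0, "dz": 0.015, "yaw": 0},
    {"dx": 0, "dy": 0, "dz": 0.03, "yaw": 0},
    {"dx": 0, "dy": 0, "dz": 0.03, "yaw": 0},
    {"dx": 0, "dy": 0, "dz": 0.03, "yaw": 0},
    {"dx": 0.015, "dy": 0.002, "dz": 0.03, "yaw": 0},
    {"dx": 0.03, "dy": 0.004, "dz": 0, "yaw": 0},
    {"dx": 0.03, "dy": 0.004, "dz": 0, "yaw": 0},
    {"dx": 0.03, "dy": 0.004, "dz": 0, "yaw": 0},
    {"dx": 0.01, "dy": 0.002, "dz": 0, "yaw": 0},
    {"dx": 0, "dy": 0, "dz": 0, "yaw": 0},
    {"dx": 0, "dy": 0, "dz": 0, "yaw": 0},
  ],
)

```text
t: 23.6
eef_pos: [573.6, -340.3, 218.9]
tcp_rot: [-3.141, 0.0, 0.125]
ft_force: [-0.1, -0.5, -1.5]
opening: 0.484
grip_force: 30.0
```

```bash
python3 - <<'E'
from h import *
x,y,z=prof('s11.png')
t=(np.abs(y)<18)
for b in range(5,-100,-8):
  w=t&(np.abs(z-b)<4)
  if w.sum()>2: print('z',b,np.round(np.percentile(x[w],[5,50,95]),1),w.sum())
E
```

```text
eef [ 573.6 -340.3  218.9] 656
x: top z95 | side(y<-18) z5 z95
-45 [-63.5 -57. ] 
-37 [-64.7 -33. ] 
-29 [-56.5 -24.3] [-41.  -21.1]
-21 [-25.7 -12. ] [-47.1 -15.2]
-13 [-11.7   1.5] [-48.   11.2]
-5 [ 0.1 11.5] [-56.4  -0.3]
3 [ 9.9 18.6] [-56.3 -30.7]
z 5 [-11.   -6.7  -2.4] 56
z -3 [-16.4 -12.2  -7.3] 51
z -11 [-21.5 -16.4 -12.4] 50
z -19 [-26.5 -22.3 -17.3] 54
z -27 [-32.9 -28.3 -22.9] 54
z -35 [-35.1 -32.2 -28.2] 38
z -43 [-35.7 -31.3 -29.7] 7
z -51 [-36.7 -31.8 -27.4] 30
z -59 [-42.  -36.5 -27.7] 46
z -67 [-42.5 -35.6 -27.1] 18
```

Emit:
arm_command(
  deltas=[
    {"dx": 0, "dy": -0.003, "dz": -0.02, "yaw": 0},
    {"dx": 0, "dy": 0, "dz": -0.02, "yaw": 0},
    {"dx": 0, "dy": 0, "dz": -0.012, "yaw": 0},
    {"dx": 0, "dy": 0, "dz": -0.005, "yaw": 0},
    {"dx": 0, "dy": 0, "dz": 0, "yaw": 0},
    {"dx": -0.008, "dy": -0.001, "dz": 0, "yaw": 0},
    {"dx": -0.008, "dy": -0.001, "dz": 0, "yaw": 0},
    {"dx": -0.006, "dy": -0.001, "dz": 0, "yaw": 0},
    {"dx": -0.004, "dy": 0, "dz": 0, "yaw": 0},
    {"dx": 0, "dy": 0, "dz": 0, "yaw": 0},
  ],
)

```text
t: 24.65
eef_pos: [548.0, -346.5, 162.0]
tcp_rot: [3.141, -0.0, 0.124]
ft_force: [0.3, -0.3, -1.5]
opening: 0.485
grip_force: 30.0
```

Emit:
arm_command(
  deltas=[
    {"dx": -0.004, "dy": -0.001, "dz": 0, "yaw": 0},
    {"dx": -0.004, "dy": 0, "dz": 0, "yaw": 0},
    {"dx": -0.004, "dy": -0.001, "dz": 0, "yaw": 0},
    {"dx": 0, "dy": 0, "dz": 0, "yaw": 0},
  ],
)

```text
t: 25.05
eef_pos: [537.6, -348.3, 162.6]
tcp_rot: [3.14, -0.003, 0.124]
ft_force: [5.4, 2.7, 2.5]
opening: 0.482
grip_force: 30.0
```

```bash
python3 - <<'E'
from h import *
x,y,z=prof('s12.png')
t=(np.abs(y)<18)
for b in range(5,-100,-8):
  w=t&(np.abs(z-b)<4)
  if w.sum()>2: print('z',b,np.round(np.percentile(x[w],[5,50,95]),1),w.sum())
c=load('s12.png');cv2.imwrite('pics/s12c.png',cv2.resize(c['color'][180:380,240:460],None,fx=3,fy=3)[...,::-1])
E
```

```text
eef [ 537.6 -348.3  162.6] 564
x: top z95 | side(y<-18) z5 z95
-37 [-68.4 -59.8] 
-29 [-92.8 -32.3] [-40.  -32.8]
-21 [-89.9 -18.3] [-43.6 -18. ]
-13 [-18.2  -4.3] [-45.3   8.6]
-5 [-3.5  6.8] [-49.6 -18.8]
3 [ 4.3 15.3] [-56.7 -32. ]
z 5 [-7.3 -4.3 -0.4] 38
z -3 [-12.2  -8.3  -3.4] 50
z -11 [-17.2 -13.5  -9.9] 41
z -19 [-22.4 -18.1 -14. ] 50
z -27 [-26.9 -22.7 -18.2] 42
z -35 [-30.3 -27.  -22.7] 40
z -43 [-29.  -27.6 -26.1] 8
z -51 [-30.3 -27.3 -25.3] 15
z -59 [-34.9 -27.9 -20.3] 36
z -67 [-35.4 -31.7 -21.8] 24
z -75 [-31.1 -21.5 -19.2] 4
z -83 [-30.1 -29.6 -26.5] 4
z -91 [-29.4 -25.9 -20.7] 12
z -99 [-28.7 -25.8 -24.9] 8
```

Emit:
arm_command(
  deltas=[
    {"dx": -0.004, "dy": 0, "dz": 0, "yaw": 0},
    {"dx": -0.004, "dy": -0.001, "dz": 0, "yaw": 0},
    {"dx": -0.004, "dy": 0, "dz": 0, "yaw": 0},
    {"dx": -0.004, "dy": -0.001, "dz": 0, "yaw": 0},
    {"dx": 0, "dy": 0, "dz": 0, "yaw": 0},
  ],
)

```text
t: 25.6
eef_pos: [521.5, -350.4, 162.6]
tcp_rot: [3.14, -0.003, 0.124]
ft_force: [5.2, 1.9, 2.9]
opening: 0.484
grip_force: 30.0
```

```bash
cat >> h.py <<'E'
def zprof(f):
    x,y,z=prof(f); t=(np.abs(y)<18)
    for b in range(13,-110,-8):
        w=t&(np.abs(z-b)<4)
        if w.sum()>2: print('z',b,np.round(np.percentile(x[w],[5,50,95]),1),w.sum())
E
python3 - <<'E'
from h import *
zprof('s13.png')
E
```

```text
eef [ 521.5 -350.4  162.6] 449
x: top z95 | side(y<-18) z5 z95
-21 [-68.1 -36.1] [-40.4 -32.6]
-13 [-79.5 -18.7] [-43.4  11. ]
-5 [-72.1   1.6] [-48.2 -22.5]
3 [-3.2 12.7] [-48.9 -31. ]
z 13 [0.9 1.2 2.5] 4
z 5 [-4.  -1.4  0.7] 18
z -3 [-7.3 -3.7 -0.9] 32
z -11 [-9.8 -6.3 -3.8] 41
z -19 [-13.2  -9.8  -5.8] 38
z -27 [-16.7 -12.9 -10.1] 38
z -35 [-20.3 -16.  -11.7] 43
z -43 [-19.6 -18.3 -16.8] 14
z -51 [-17.3 -15.3 -14.5] 6
z -59 [-18.2 -15.3 -11.3] 22
z -67 [-21.4 -17.5  -4.1] 30
z -75 [-18.7 -11.8  -6.4] 6
z -91 [-13.3 -10.9  -7.7] 7
z -99 [-12.6 -10.1  -4.7] 8
z -107 [-12.6  -7.6  -6. ] 6
```

Emit:
arm_command(
  deltas=[
    {"dx": -0.004, "dy": 0, "dz": 0, "yaw": 0},
    {"dx": -0.004, "dy": -0.001, "dz": 0, "yaw": 0},
    {"dx": -0.004, "dy": 0, "dz": 0, "yaw": 0},
    {"dx": -0.004, "dy": -0.001, "dz": 0, "yaw": 0},
    {"dx": -0.004, "dy": 0, "dz": 0, "yaw": 0},
    {"dx": 0, "dy": 0, "dz": 0, "yaw": 0},
  ],
)

```text
t: 26.25
eef_pos: [501.3, -352.5, 161.8]
tcp_rot: [3.14, -0.003, 0.124]
ft_force: [5.2, 0.9, -3.2]
opening: 0.479
grip_force: 30.0
```

```bash
python3 - <<'E'
from h import *
zprof('s14.png')
E
```

```text
eef [ 501.3 -352.5  161.8] 283
x: top z95 | side(y<-18) z5 z95
-5 [-62.3 -21.4] [-43.9 -31.6]
3 [-69.8  -5.4] [-45.1 -31. ]
11 [-106.3  -72.9] [-46.7 -29.3]
19 [-104.8  -69.7] [-47.9 -23.1]
z 5 [1.9 2.1 3.6] 3
z -3 [0.2 1.  3.3] 10
z -11 [-1.1  1.4  4. ] 24
z -19 [-3.5 -0.6  1.3] 28
z -27 [-4.5 -2.  -0.2] 23
z -35 [-5.5 -3.3 -0.6] 27
z -43 [-5.8 -4.  -2.5] 21
z -51 [-4.8 -4.1 -3.8] 4
z -59 [-1.8 -0.4  1.6] 5
z -67 [-2.3  2.2 12.2] 21
z -75 [-1.8  2.6 15.9] 15
z -91 [8.3 8.4 8.5] 3
z -99 [ 7.9 11.5 15.5] 9
z -107 [ 8.7 11.2 15.5] 7
```

Emit:
arm_command(
  deltas=[
    {"dx": -0.003, "dy": 0, "dz": 0, "yaw": 0},
    {"dx": -0.003, "dy": 0, "dz": 0, "yaw": 0},
    {"dx": -0.002, "dy": -0.001, "dz": 0, "yaw": 0},
    {"dx": 0, "dy": 0, "dz": 0, "yaw": 0},
    {"dx": 0.002, "dy": 0, "dz": -0.003, "yaw": 0},
    {"dx": 0.001, "dy": 0, "dz": -0.005, "yaw": 0},
    {"dx": 0, "dy": 0, "dz": -0.006, "yaw": 0},
    {"dx": 0, "dy": 0, "dz": -0.006, "yaw": 0},
    {"dx": 0, "dy": 0, "dz": 0, "yaw": 0},
  ],
)

```text
t: 27.2
eef_pos: [495.1, -353.1, 140.5]
tcp_rot: [-3.14, 0.001, 0.124]
ft_force: [0.0, 1.0, -0.3]
opening: 0.479
grip_force: 30.0
```

```bash
python3 - <<'E'
from h import *
zprof('s15.png')
E
```

```text
eef [ 495.1 -353.1  140.5] 204
x: top z95 | side(y<-18) z5 z95
-5 [-43.6 -39.1] 
3 [-62.3 -14.2] [-45.6 -32.1]
11 [-88.1 -65.2] [-45.  -30.7]
19 [-97.3 -70.8] [-49.5 -25.5]
z -11 [2.3 3.7 5. ] 11
z -19 [0.8 3.  4.5] 21
z -27 [-0.   1.5  4.1] 19
z -35 [-0.7  1.   2.9] 24
z -43 [-1.3 -0.2  1.7] 17
z -51 [1.2 1.4 1.7] 5
z -59 [3.7 3.8 5.3] 3
z -67 [ 3.2  7.1 19.9] 16
z -75 [ 5.4  8.1 22.2] 13
z -91 [16.2 18.1 20.9] 3
z -99 [13.3 15.3 19.1] 5
```

Emit:
arm_command(
  deltas=[
    {"dx": 0, "dy": 0, "dz": -0.005, "yaw": 0},
    {"dx": 0, "dy": 0, "dz": -0.006, "yaw": 0},
    {"dx": 0, "dy": 0, "dz": -0.006, "yaw": 0},
    {"dx": 0, "dy": 0, "dz": -0.005, "yaw": 0},
    {"dx": 0, "dy": 0, "dz": -0.003, "yaw": 0},
    {"dx": 0, "dy": 0, "dz": 0, "yaw": 0},
  ],
)

```text
t: 27.85
eef_pos: [495.4, -353.3, 116.1]
tcp_rot: [-3.141, 0.001, 0.124]
ft_force: [0.2, 0.0, -1.5]
opening: 0.48
grip_force: 30.0
```

Emit:
arm_command(
  deltas=[
    {"dx": 0, "dy": 0, "dz": -0.001, "yaw": 0},
    {"dx": 0, "dy": 0, "dz": -0.001, "yaw": 0},
    {"dx": 0, "dy": 0, "dz": -0.001, "yaw": 0},
    {"dx": 0, "dy": 0, "dz": 0, "yaw": 0},
  ],
)

```text
t: 28.25
eef_pos: [495.5, -353.4, 113.6]
tcp_rot: [3.142, 0.0, 0.124]
ft_force: [-0.0, -0.3, -0.6]
opening: 0.482
grip_force: 30.0
```

Emit:
arm_command(
  deltas=[
    {"dx": 0, "dy": 0, "dz": -0.001, "yaw": 0},
    {"dx": 0, "dy": 0, "dz": -0.001, "yaw": 0},
    {"dx": 0, "dy": 0, "dz": -0.001, "yaw": 0},
    {"dx": 0, "dy": 0, "dz": -0.001, "yaw": 0},
    {"dx": 0, "dy": 0, "dz": 0, "yaw": 0},
  ],
)

```text
t: 28.75
eef_pos: [495.5, -353.4, 110.7]
tcp_rot: [3.141, -0.0, 0.124]
ft_force: [-3.3, 1.3, 11.2]
opening: 0.484
grip_force: 30.0
```

```bash
python3 - <<'E'
from h import *
zprof('s16.png')
E
```

```text
eef [ 495.5 -353.4  110.7] 163
x: top z95 | side(y<-18) z5 z95
-5 [-42.1 -35. ] 
3 [-58.2 -14.9] [-43.2 -34.2]
z -3 [2.9 3.6 4. ] 3
z -11 [2.1 2.8 3.7] 6
z -19 [0.8 2.6 4.9] 21
z -27 [-0.5  1.2  3. ] 20
z -35 [-0.8  0.1  2.1] 15
z -43 [-1.8 -0.3  0.7] 23
z -67 [ 4.5  6.5 14.8] 11
```

Emit:
arm_command(
  deltas=[
    {"dx": 0, "dy": 0, "dz": -0.001, "yaw": 0},
    {"dx": 0, "dy": 0, "dz": -0.001, "yaw": 0},
    {"dx": 0, "dy": 0, "dz": -0.001, "yaw": 0},
    {"dx": 0, "dy": 0, "dz": 0, "yaw": 0},
  ],
)

```text
t: 29.2
eef_pos: [495.6, -353.8, 110.2]
tcp_rot: [3.139, -0.002, 0.125]
ft_force: [-10.9, 4.9, 34.3]
opening: 0.483
grip_force: 30.0
```

```bash
python3 - <<'E'
from h import *
zprof('s17.png')
c=load('s17.png');cv2.imwrite('pics/s17c.png',cv2.resize(c['color'][180:380,240:460],None,fx=3,fy=3)[...,::-1])
E
```

```text
eef [ 495.6 -353.8  110.2] 167
x: top z95 | side(y<-18) z5 z95
-5 [-42.3 -37.7] 
3 [-49.2 -15.6] [-45.4 -30.2]
11 [-69.5 -64.8] [-46.7 -32. ]
z -3 [2.5 4.9 5.5] 3
z -11 [1.9 3.3 4. ] 6
z -19 [1.1 2.7 5. ] 21
z -27 [0.6 2.  4. ] 16
z -35 [-0.8  0.9  3. ] 22
z -43 [-1.5  0.1  2.2] 19
z -51 [-0.3  0.5  1.4] 4
z -67 [ 3.2  7.1 15.2] 15
```

View pics/s17c.png

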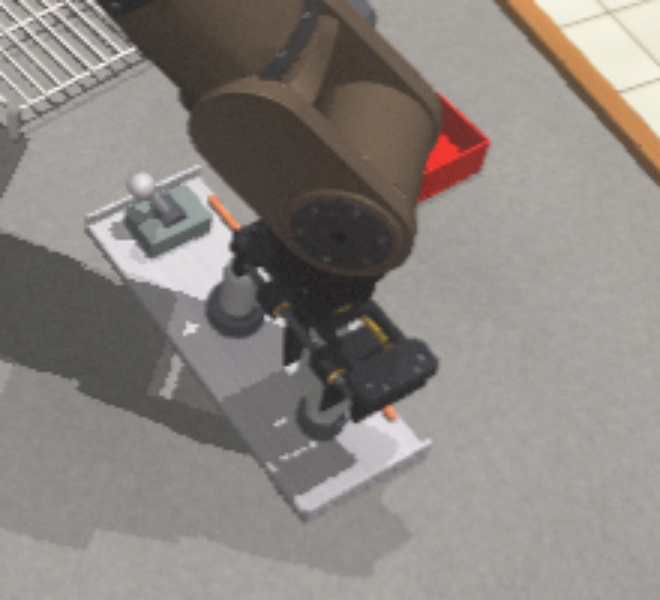

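The last picture shows the neck down on the slim peg's collar at (320,425); the arm meets firm support there. Relieving the load, then releasing.

Emit:
arm_command(
  deltas=[
    {"dx": -0.001, "dy": 0, "dz": 0.001, "yaw": 0},
    {"dx": 0, "dy": 0, "dz": 0.001, "yaw": 0},
    {"dx": 0, "dy": 0, "dz": 0, "yaw": 0},
  ],
)

```text
t: 29.55
eef_pos: [495.2, -353.8, 110.4]
tcp_rot: [3.139, -0.002, 0.124]
ft_force: [-1.9, 3.0, 14.3]
opening: 0.48
grip_force: 30.0
```

Emit:
arm_command(
  deltas=[
    {"dx": 0, "dy": 0, "dz": 0.0007, "yaw": 0},
    {"dx": 0, "dy": 0, "dz": 0, "yaw": 0},
  ],
)

```text
t: 29.75
eef_pos: [495.2, -353.7, 110.5]
tcp_rot: [3.14, -0.002, 0.124]
ft_force: [-0.2, 1.1, 8.5]
opening: 0.483
grip_force: 30.0
```

Emit:
arm_command(
  deltas=[
    {"dx": 0, "dy": 0, "dz": 0, "yaw": 0},
    {"dx": 0, "dy": 0, "dz": 0, "yaw": 0},
    {"dx": 0, "dy": 0, "dz": 0, "yaw": 0},
    {"dx": 0, "dy": 0, "dz": 0, "yaw": 0},
    {"dx": 0, "dy": 0, "dz": 0, "yaw": 0},
    {"dx": 0, "dy": 0, "dz": 0, "yaw": 0},
    {"dx": 0, "dy": 0, "dz": 0, "yaw": 0},
    {"dx": 0, "dy": 0, "dz": 0.01, "yaw": 0},
    {"dx": 0, "dy": 0, "dz": 0.02, "yaw": 0},
    {"dx": 0, "dy": 0, "dz": 0.03, "yaw": 0},
    {"dx": 0, "dy": 0, "dz": 0.03, "yaw": 0},
    {"dx": 0, "dy": 0, "dz": 0.03, "yaw": 0},
    {"dx": -0.03, "dy": 0.01, "dz": 0, "yaw": 0},
    {"dx": -0.03, "dy": 0.01, "dz": 0, "yaw": 0},
    {"dx": -0.03, "dy": 0.01, "dz": 0, "yaw": 0},
    {"dx": 0, "dy": 0, "dz": 0, "yaw": 0},
  ],
  gripper=0.0951,
)

```text
t: 31.35
eef_pos: [402.0, -322.1, 230.4]
tcp_rot: [-3.141, 0.0, 0.124]
ft_force: [0.7, -0.9, -0.2]
opening: 0.999
grip_force: 0.0
```

```bash
python3 - <<'E'
from h import *
for n in('top','side','wrist'):
  c=snap(n,n+'18.png');P=cloud(c);z=P[...,2];r=np.hypot(P[...,0]-515,P[...,1]+350.5)
  for lo,hi in((138,165),(95,135),(60,90),(24,58)):
    m=(r<42)&(z>lo)&(z<hi)
    if m.sum()>5:
      q=P[m];rr=cv2.minAreaRect(q[:,:2].astype(np.float32));print(n,lo,hi,m.sum(),np.round(rr[0],1),np.round(rr[1],1),round(rr[2],1),'z',np.round(np.median(z[m]),1))
  m=(np.hypot(P[...,0]-453,P[...,1]+112)<35)&(z>85)&(z<130);q=P[m]
  if len(q)>5: print(n,'ball',cv2.minAreaRect(q[:,:2].astype(np.float32)),q.mean(0))
E
```

```text
top 138 165 235 [ 513.4 -351.6] [47.4 46.1] 5.2 z 148.3
top 95 135 91 [ 505.3 -334.2] [54.3 24.3] 38.0 z 116.4
top 60 90 51 [ 503.5 -335.3] [55.1 26.6] 41.3 z 77.6
top 24 58 25 [ 510.6 -337.9] [43.6 12.6] 5.0 z 30.3
top ball ((453.7955322265625, -112.63327026367188), (23.577041625976562, 23.704404830932617), 88.4271011352539) [ 452.3501012  -112.17716321  104.63396402]
side 138 165 370 [ 512.6 -351.8] [49.5 47.8] 5.3 z 148.9
side 95 135 257 [ 503.9 -362.9] [36.8 64.6] 51.5 z 115.2
side 60 90 171 [ 502.4 -364.2] [34.2 63.9] 50.8 z 75.6
side 24 58 83 [ 504.9 -356.5] [26.8 47.4] 49.8 z 31.2
wrist 138 165 5784 [ 514.1 -350.5] [46.7 46.7] 7.8 z 147.9
wrist 95 135 459 [ 501.3 -340.5] [65.  32.4] 52.0 z 115.0
wrist 60 90 225 [ 501.1 -340.3] [63.8 32.4] 52.6 z 76.0
wrist 24 58 18 [ 509.6 -328.8] [19.1  1.5] 4.7 z 28.7
wrist ball ((451.41845703125, -112.43399810791016), (22.23163414001465, 26.559795379638672), 89.61756134033203) [ 452.0323522  -115.15118635  103.09763799]
```

Bottle stands upright, base at 148 mm, centred over the slim peg: seated. Now the lever, with the fingers shut.

Emit:
arm_command(
  deltas=[
    {"dx": 0, "dy": 0.025, "dz": 0, "yaw": 0},
    {"dx": 0, "dy": 0.03, "dz": 0, "yaw": 0},
    {"dx": 0, "dy": 0.03, "dz": 0, "yaw": 0},
    {"dx": 0, "dy": 0.03, "dz": 0, "yaw": 0},
    {"dx": 0, "dy": 0.03, "dz": 0, "yaw": 0},
    {"dx": 0, "dy": 0.03, "dz": 0, "yaw": 0},
    {"dx": 0.003, "dy": 0.028, "dz": 0, "yaw": 0},
    {"dx": 0, "dy": 0, "dz": -0.02, "yaw": 0},
    {"dx": 0, "dy": 0, "dz": -0.03, "yaw": 0},
    {"dx": 0, "dy": 0, "dz": -0.03, "yaw": 0},
    {"dx": 0, "dy": 0, "dz": -0.03, "yaw": 0},
    {"dx": 0, "dy": 0, "dz": -0.017, "yaw": 0},
    {"dx": 0, "dy": 0, "dz": 0, "yaw": 0},
    {"dx": 0, "dy": 0, "dz": 0, "yaw": 0},
  ],
  gripper=0,
)

```text
t: 32.9
eef_pos: [408.3, -120.5, 102.5]
tcp_rot: [-3.142, 0.0, 0.125]
ft_force: [-0.9, -0.3, -0.1]
opening: 0.003
grip_force: 0.0
```

Emit:
arm_command(
  deltas=[
    {"dx": 0.01, "dy": 0.001, "dz": 0, "yaw": 0},
    {"dx": 0.01, "dy": 0.001, "dz": 0, "yaw": 0},
    {"dx": 0.01, "dy": 0.001, "dz": 0, "yaw": 0},
    {"dx": 0.01, "dy": 0.002, "dz": 0, "yaw": 0},
    {"dx": 0.01, "dy": 0.001, "dz": 0, "yaw": 0},
    {"dx": 0.01, "dy": 0.001, "dz": 0, "yaw": 0},
    {"dx": 0.008, "dy": 0.001, "dz": 0, "yaw": 0},
    {"dx": 0.006, "dy": 0.001, "dz": 0, "yaw": 0},
    {"dx": 0.004, "dy": 0.001, "dz": 0, "yaw": 0},
    {"dx": 0, "dy": 0, "dz": 0, "yaw": 0},
  ],
)

```text
t: 33.9
eef_pos: [485.9, -110.3, 102.3]
tcp_rot: [3.141, -0.0, 0.125]
ft_force: [-0.2, -0.4, 0.2]
opening: 0.01
grip_force: 0.0
```

```bash
cat > lev.py <<'E'
from h import *
for n in('top','side'):
  c=snap(n,n+'_lev.png');P=cloud(c);d=P-[485.3,-108.5,34];x=d[...,0]*.9915+d[...,1]*.1305;y=-d[...,0]*.1305+d[...,1]*.9915;z=P[...,2]
  col=c['color'].astype(int)
  m=(np.abs(y)<20)&(x>-60)&(x<65)&(z>60)&(z<125)&(col.min(-1)>110)
  if m.sum()>3: print(n,m.sum(),'x',np.round(np.percentile(x[m],[2,50,98]),1),'y',y[m].mean(),'z',np.round(np.percentile(z[m],[2,50,98]),1))
print(state()['eef_pos'],state()['ft_force'])
E
python3 lev.py
```

```text
side 4 x [ 4.7  9.7 16.3] y -1.7050314466444652 z [62.5 70.4 79.1]
[ 485.44478565 -110.35593895  102.34136422] [-0.68352611 -0.72498519  0.17674114]
```

Emit:
arm_command(
  deltas=[
    {"dx": 0.003, "dy": 0, "dz": 0, "yaw": 0},
    {"dx": 0.003, "dy": 0.001, "dz": 0, "yaw": 0},
    {"dx": 0.002, "dy": 0, "dz": 0, "yaw": 0},
    {"dx": 0, "dy": 0, "dz": 0, "yaw": 0},
  ],
)

```text
t: 34.4
eef_pos: [493.3, -109.3, 102.3]
tcp_rot: [-3.141, 0.001, 0.125]
ft_force: [-3.2, -0.4, -0.1]
opening: 0.006
grip_force: 1.3
```

Emit:
arm_command(
  deltas=[
    {"dx": 0.002, "dy": 0, "dz": 0, "yaw": 0},
    {"dx": 0.001, "dy": 0, "dz": 0, "yaw": 0},
    {"dx": 0, "dy": 0, "dz": 0, "yaw": 0},
  ],
)

```text
t: 34.7
eef_pos: [493.9, -109.1, 102.1]
tcp_rot: [-3.14, 0.006, 0.125]
ft_force: [-15.3, -3.7, 7.3]
opening: 0.003
grip_force: 7.9
```

Emit:
arm_command(
  deltas=[
    {"dx": -0.01, "dy": -0.001, "dz": 0, "yaw": 0},
    {"dx": -0.02, "dy": -0.003, "dz": 0, "yaw": 0},
    {"dx": -0.03, "dy": -0.004, "dz": 0, "yaw": 0},
    {"dx": -0.02, "dy": -0.003, "dz": 0.02, "yaw": 0},
    {"dx": 0, "dy": 0, "dz": 0.03, "yaw": 0},
    {"dx": 0, "dy": 0, "dz": 0.03, "yaw": 0},
    {"dx": 0, "dy": 0, "dz": 0.03, "yaw": 0},
    {"dx": 0, "dy": -0.03, "dz": 0, "yaw": 0},
    {"dx": 0, "dy": -0.03, "dz": 0, "yaw": 0},
    {"dx": 0, "dy": -0.03, "dz": 0, "yaw": 0},
    {"dx": 0, "dy": 0, "dz": 0, "yaw": 0},
  ],
)

```text
t: 35.8
eef_pos: [416.9, -213.1, 212.6]
tcp_rot: [3.14, -0.002, 0.122]
ft_force: [-0.3, -0.5, -0.8]
opening: 0.006
grip_force: 0.0
```

```bash
python3 lev.py; python3 - <<'E'
from h import *
for n in('top','side'):
  P=cloud(load(n+'_lev.png'));z=P[...,2];m=(np.hypot(P[...,0]-514,P[...,1]+351)<42)&(z>138)&(z<165);q=P[m]
  if len(q): print(n,cv2.minAreaRect(q[:,:2].astype(np.float32)),np.median(q[:,2]))
E
```

```text
top 65 x [11.2 29.5 41.6] y 0.3037170936266698 z [ 62.6 103.8 111.6]
side 22 x [23.2 30.9 42.2] y -2.592673815606258 z [ 97.7 104.3 109.5]
[ 416.33381561 -210.59412608  212.26402467] [0.08227306 0.3729108  0.0345263 ]
top ((529.0324096679688, -361.6394958496094), (48.24580383300781, 23.871749877929688), 51.92478942871094) 148.7533280457351
side ((513.061279296875, -351.3634338378906), (50.0058708190918, 47.272464752197266), 6.590301990509033) 148.78842546448982
```

```bash
python3 -c "from cell import job_done; print(job_done())"
```

```text
the job is handed in; nothing more can be done
None
```

The bottle is neck-down on the slim peg with its mouth on the collar. After letting go I pushed the air lever to its end stop on the +x side, and handed the job in at about 36 s; on the way I laid the bottle on the bench once to regrip it, and I did not re-check the collet holder, watch case and bin, but no planned move came near them.

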